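# Hold the recessed reset button of the camera control unit with the stylus

## Robot

A 6-joint arm with a two-finger parallel gripper is mounted at the origin on the work surface. World frame = base frame: x ahead of the robot, y to its left, z up, the work surface at z = 0. Lengths are in m, angles in rad, forces in N, time in s.
With the tool pointing down it reaches from about 0.3 to 0.85 m from the base axis. Payload 5.4 kg.
Tool frame: the origin (TCP) lies between the finger pads; the fingertips stand r.nose_length ahead of it and the grasp point (between the pads) lies 6 mm ahead of it (r.nose_length is the distance from the TCP to the fingertips, in m); x points along the fingers, z is the direction in which the jaws open and shut, and the axes are right-handed (so a half turn about x gives the same grasp; the last joint's range is limited). The gripper opens to 85 mm and grips with 20 to 120 N. Pads are 22 mm wide; open, the fingers measure 114 mm over their backs; the gripper's body (76 mm by 85 mm) begins 54 mm behind the grasp point. The pads swing forward as they close: fully open they stand 13 mm farther back than shut.
Start: joints at [1.06, 0.158, 1.597, -0, 1.386, -0.21], TCP at [0.17, 0.549, 0.256] pointing down, gripper open.
Joint ranges: [-2.91, 2.91], [-0.94, 2.29], [0.18, 2.7], [-1.29, 4.43], [0.17, 2.64], [-3, 3]. Speed limits (rad/s): [2.57, 2.57, 3.14, 3.14, 3.14, 3.14].

## Interface

Orientations are given as a rotation vector (axis times angle).
In Python, from plant import r, vision, nets gives the robot as it stands.
- The arm moves only by the shell command python3 -m crank 'ROWS' [OPENING] [FORCE]. ROWS is a JSON object of lists of equal length, an entry for each row: "slide": the shift along the world's x, y, z in mm, a list of three; "turn": the turn about the world's z in degrees. In form: {"slide": [[tx, ty, tz], ...], "turn": [turn, ...]}. A call has 1 to 20 rows; each row shifts and turns the pose as measured when the row begins; what a row does not reach is not made up. A row lasts 1/12 s, in which the tool goes at most 41.7 mm and 7.16 degrees, less where a joint would pass 70% of its speed; a pose out of reach is approached as far as the arm can. A call with a gripper value outside its range is refused whole. OPENING is the opening, from -1 (shut) to 1 (fully open), set as the call begins (- or left out, the last holds). The fingers move at their own pace and stop on an object; FORCE is the grip in N (left out, the last holds). Time passes only in rows, so rows that do not move let the fingers close. It gives the time, the measured TCP pose, the force and the opening at its end, in the units of the state.
- r.read_state(): the state, without advancing time (a new reading comes with each control period).
- vision.grab_frame(name): name is "scene" or "top"; returns a dict with "pixels" (384x512x3 uint8, red, green, blue), "z_map" (384x512 float32, m along the optical axis (not along the pixel's ray), 0 where there is no reading), "fx", "fy", "cx", "cy" (pixels), "xyz" and "attitude" of the camera in the world. Camera axes: x right, y down, z forward; pixel columns grow to the right and rows downward; lengths in m; the calibration is good to about 2 mm. A picture is of the moment at which its call begins.
- r.hand_in(): hands the job in, once; it reports no verdict.
Trained networks look in a picture, given as the dict that the camera call returned (one of the last four; its "shot" number tells which), for a name from the list of things; names that differ only in an ending like _2 or _b are one class to them, and where a whole thing is asked for, a point or a joint stands for the part that bears it (a point fixed in the world has none). Each returns a list of dicts, best first, with "p" (0 to 1); they miss things now and then, are a little off and sometimes report something else, mostly with a low value. They report only what shows in the picture. A call takes as long as a camera call. They do not tell look-alikes from the thing itself.
- nets.recognise(name, picture): "box" ([left, top, width, height] in pixels, round what is visible of it).
- nets.pinpoint(name, picture): "pixel" ([column, row] in pixels: a listed point, or the origin of a listed thing).
The state is a dict: "clock": time; "qpos": joint angles; "qd": joint speeds; "joint_efforts": joint torques, N m; "tool_pos": TCP position; "tcp_rot": TCP orientation; "force": force on the tool from outside, world axes, zero at the start; "ft_torque": the same for the moment, N m; "grip_width": opening from 0.0 (shut) to 1.0 (fully open).
Only numpy, scipy, OpenCV 4.12 (cv2) and the standard library are available. Lean on these libraries where they do the work, as an engineer would, in place of code of your own. Each camera call takes 0.05 s, during which the arm holds its last target. There are 200 camera calls.

## Task

The microscope camera has frozen: take the yellow stylus out of its black stand, reach its steel tip through the round hole with the orange ring and hold the recessed orange button fully down without ramming it. Finish like that, with the gripper still holding the stylus and the stylus still keeping the button down. Do not press the blue-ringed button on the other unit, and leave everything else on the bench where it is.

Things in the scene. Friction and masses are not known exactly. Their poses are not given: they have to be found in the camera images.
- stylus: Upright stylus, 140 mm long, 30 to 65 g, standing loosely in the stand. Origin at the centre of the lower end of its steel tip, z along the stylus towards the handle. Round steel tip, diameter 8 mm, from z = 0 to 55 mm; square yellow handle with black bands, 14 x 14 mm, from z = 55 to 140 mm, its flat sides facing the stylus's x and y. In the stand the flat underside of the handle rests on the stand's top.
- stylus_tip (a point): The lower end of the stylus's steel tip (the stylus's origin).
- stand: Black block, 60 x 60 x 60 mm, fixed to the bench. Origin at the centre of its underside, z up. A vertical hole of diameter 11 mm goes through its middle; the stylus hangs in it and lifts straight out.
- stand_hole (a point): Centre of the mouth of the stand's hole, 60 mm above the bench.
- orange_unit: Camera control unit, grey box 110 (x) x 90 (y) x 55 mm high, fixed to the bench; dark display on the lid. Origin at the centre of its underside, z up. The lid is 6 mm thick and has one round hole, diameter 16 mm, with an orange ring printed around it, 25 mm towards the unit's -x and 15 mm towards its +y from the middle. The space under the lid is hollow.
- orange_unit_hole (a point): Centre of the orange-ringed hole, level with the lid's upper face (55 mm above the bench). Released, the top of the orange button lies 24 mm straight below it.
- orange_button (a joint): The orange button under the hole: a round spring button, diameter 21 mm, 0 when released, grows as it is pressed straight down, 0.007 (7 mm) fully down. It begins to move at about 1.5 N and takes about 5 N fully down, and springs back when let go.
- blue_unit: The other control unit, the same box with a blue ring around its hole, fixed to the bench; the two units may stand either way round.
- blue_button (a joint): The blue button in the blue-ringed unit, the same kind: 0 released, 0.007 fully down. It must not be pressed.
- board: Blue circuit board, 100 x 160 mm, 3 mm thick, components to 8 mm, lying loose on the bench. Origin at the centre of its underside.
- flux_bottle: Loose amber bottle, diameter 40 mm, 110 mm tall, upright. Origin at the centre of its underside.
- wire_spool: Loose copper-coloured ring-shaped spool, diameter 68 mm, 30 mm high, lying flat. Origin at the centre of its underside.
- parts_tray: Loose blue divided tray, 100 x 140 x 30 mm. Origin at the centre of its underside.
- screwdriver: Loose screwdriver with a red handle, 170 mm long, lying flat.
- brush: Loose brush with a wooden handle, 160 mm long, lying flat.
There are look-alikes about, which are no part of the job. What is shaped like the blue_unit but green is not meant.

How it is judged:
On the way, in this order (a step that is already met when the one before it is completed fails the run):
1. the gripper lifts the stylus clear out of its stand (height (world z) of stylus_tip above 0.062 m and contact force between the fingers and stylus above 2 N), for 0.2 s.
2. the held stylus, through the orange-ringed hole, keeps the orange button fully down (5 of 7 mm or more) for a second (value of joint orange_button above 0.005 m and z of stylus_tip in the frame of orange_unit_hole below -0.02 m and horizontal distance between stylus_tip and orange_unit_hole below 0.009 m and contact force between stylus and orange_unit above 2 N and contact force between the fingers and stylus above 2 N), for 1 s.
At the end, for the whole second after the job is handed in: The gripper holds the stylus (over 2 N); its tip is 20 mm or more below the lid in the orange-ringed hole, within 9 mm of the axis, within 0.35 rad of upright, at rest, pushing over 2 N with the orange button at least 5 of 7 mm down; the blue button is up; other things moved under 20 mm (all of step 2 and angle between stylus's own z axis and vertical below 0.35 rad and linear speed of stylus below 0.02 m/s and value of joint blue_button below 0.002 m and distance of each of board, flux_bottle, wire_spool, parts_tray, screwdriver, brush from where it was at the start of the episode below 0.02 m); the arm keeps its last pose, push and grip.
It fails at once if the blue button is pressed (over 2 mm) (value of joint blue_button above 0.002 m).
It fails at once if the stylus rams the orange unit or its button (over 40 N) (contact force between stylus and orange_unit above 40 N).
It fails at once if another thing on the bench is shifted by more than 20 mm (distance of any of board, flux_bottle, wire_spool, parts_tray, screwdriver, brush from where it was at the start of the episode above 0.02 m).
It also fails if it takes over 35 s, if anything falls off the work surface, if the arm or the gripper's body presses on something with over 40 N, if the wrist force passes 120 N, or if a joint passes its speed limit or range.

## Working session

There is one attempt and no reset: what is moved stays moved. The work goes in short steps, Python scripts to look and compute and a shell command to move; the robot and the scene stay as the last step left them, time stands still between calls to the robot, and variables do not carry over. Pictures are saved under pics/ and viewed, about 8 in all and at most 12, crops included, and the job is handed in when it is done.

```bash
mkdir -p pics; ls; cat > h.py <<'E'
from plant import r, vision, nets
import numpy as np, cv2
from scipy.spatial.transform import Rotation as R
def rot(f):
    a=np.array(f["attitude"],float)
    return a if a.shape==(3,3) else (R.from_rotvec(a).as_matrix() if a.size==3 else R.from_quat(a).as_matrix())
def ray(f,px):
    d=rot(f)@np.array([(px[0]-f["cx"])/f["fx"],(px[1]-f["cy"])/f["fy"],1.]); return np.array(f["xyz"],float),d
def deproj(f,px):
    o,d=ray(f,px); u,v=int(round(px[0])),int(round(px[1]))
    p=f["z_map"][max(v-1,0):v+2,max(u-1,0):u+2]; p=p[p>0]
    return o+d*np.median(p) if p.size else None
def atz(f,px,z):
    o,d=ray(f,px); return o+d*(z-o[2])/d[2]
def tri(f,p,g,q):
    o1,d1=ray(f,p);o2,d2=ray(g,q)
    s=np.linalg.lstsq(np.c_[d1,-d2],o2-o1,rcond=None)[0]
    a,b=o1+s[0]*d1,o2+s[1]*d2
    return (a+b)/2,np.linalg.norm(a-b)
def cloud(f):
    h,w=f["z_map"].shape;u,v=np.meshgrid(np.arange(w),np.arange(h));z=f["z_map"]
    c=np.stack([(u-f["cx"])/f["fx"]*z,(v-f["cy"])/f["fy"]*z,z],-1)
    return c@rot(f).T+np.array(f["xyz"])
def save(f,n): cv2.imwrite("pics/"+n,cv2.cvtColor(f["pixels"],cv2.COLOR_RGB2BGR))
E
python3 - <<'E'
from h import *
np.set_printoptions(precision=4,suppress=True)
s=r.read_state();print(s,r.nose_length)
for n in("top","scene"):
    f=vision.grab_frame(n);save(f,n+"0.png");print(n,f["xyz"],f["attitude"],f["fx"],f["cx"],f["cy"])
    for k in("stylus","stand_hole","orange_unit_hole","blue_unit","orange_unit","stand","stylus_tip"):
        for d in nets.pinpoint(k,f)[:4]: print(k,d,deproj(f,d["pixel"]) if 0<=d["pixel"][0]<511 else "")
E
```

```text
pics
{'clock': 0.0, 'qpos': array([ 1.0599,  0.1591,  1.5983,  0.    ,  1.3862, -0.2101]), 'qd': array([ 0.0003, -0.0007,  0.0002,  0.0005,  0.0003,  0.0017]), 'joint_efforts': array([  0.001 , -39.5988, -33.1433,  -0.    ,   0.0083,   0.    ]), 'tool_pos': array([0.1701, 0.5487, 0.2553]), 'tcp_rot': array([-0.9857,  1.3384,  0.9844]), 'force': array([-0.1351, -0.2861, -0.0943]), 'ft_torque': array([-0.0053,  0.0247,  0.0246]), 'grip_width': 0.9982302425862374} 0.025
top [0.3797 0.0172 1.4513] [-2.1317  2.1594 -0.155 ] 448.21607419635103 253.49551859495494 188.26490480176014
stylus {'pixel': [316.6, 234.2], 'p': 0.63} [ 0.4372 -0.1759  0.0596]
stand_hole {'pixel': [321.9, 229.5], 'p': 0.74} [ 0.4484 -0.1839  0.1187]
stand_hole {'pixel': [273.9, 146.1], 'p': 0.17} [ 0.7179 -0.0493  0.06  ]
orange_unit_hole {'pixel': [246.7, 196.0], 'p': 0.69} [0.5626 0.0393 0.0317]
blue_unit {'pixel': [189.1, 193.0], 'p': 0.84} [0.5717 0.2202 0.0536]
blue_unit {'pixel': [156.1, 251.3], 'p': 0.71} [0.3912 0.3198 0.0577]
blue_unit {'pixel': [137.8, 161.0], 'p': 0.55} [0.6764 0.384  0.0544]
orange_unit {
[... 695 characters left out ...]
pixel': [249.4, 189.0], 'p': 0.68} [0.557  0.0543 0.0517]
orange_unit_hole {'pixel': [240.9, 165.5], 'p': 0.36} [0.4271 0.1282 0.0036]
blue_unit {'pixel': [351.6, 167.6], 'p': 0.96} [0.7141 0.3657 0.0451]
blue_unit {'pixel': [291.2, 172.1], 'p': 0.89} [0.5992 0.1983 0.0564]
blue_unit {'pixel': [275.8, 135.1], 'p': 0.79} [0.4259 0.2966 0.0384]
blue_unit {'pixel': [239.0, 162.6], 'p': 0.36} [0.4128 0.1319 0.0044]
orange_unit {'pixel': [250.6, 208.3], 'p': 0.8} [0.6195 0.0039 0.0573]
orange_unit {'pixel': [171.1, 221.6], 'p': 0.24} [ 0.4883 -0.1979  0.0458]
stand {'pixel': [171.3, 223.2], 'p': 0.57} [ 0.4889 -0.199   0.0391]
stylus_tip {'pixel': [251.7, 206.7], 'p': 0.52} [0.617  0.0106 0.0569]
```

```bash
python3 -c "
import cv2
a=cv2.imread('pics/top0.png')[100:300,100:370];b=cv2.imread('pics/scene0.png')[100:300,100:370]
cv2.imwrite('pics/a.png',cv2.resize(a,None,fx=2.9,fy=2.9,interpolation=cv2.INTER_CUBIC));cv2.imwrite('pics/b.png',cv2.resize(b,None,fx=2.9,fy=2.9,interpolation=cv2.INTER_CUBIC))"
```

```text
(no output)
```

View pics/a.png

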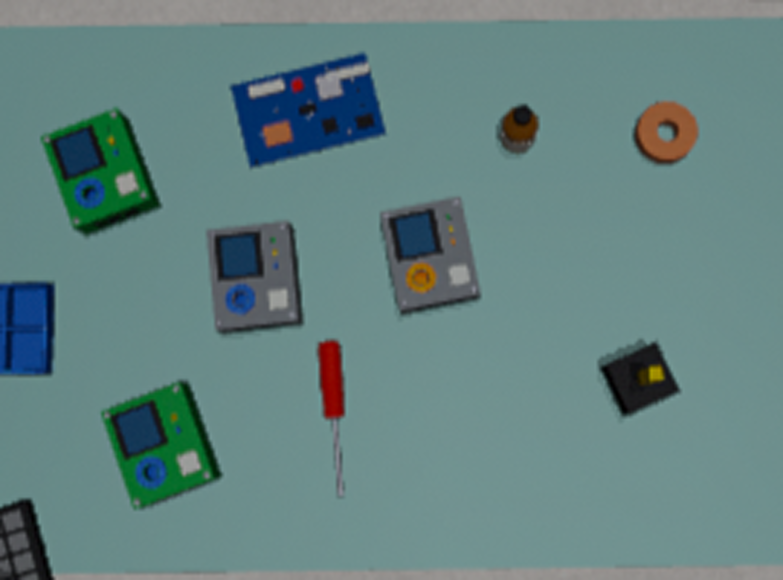

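View pics/b.png

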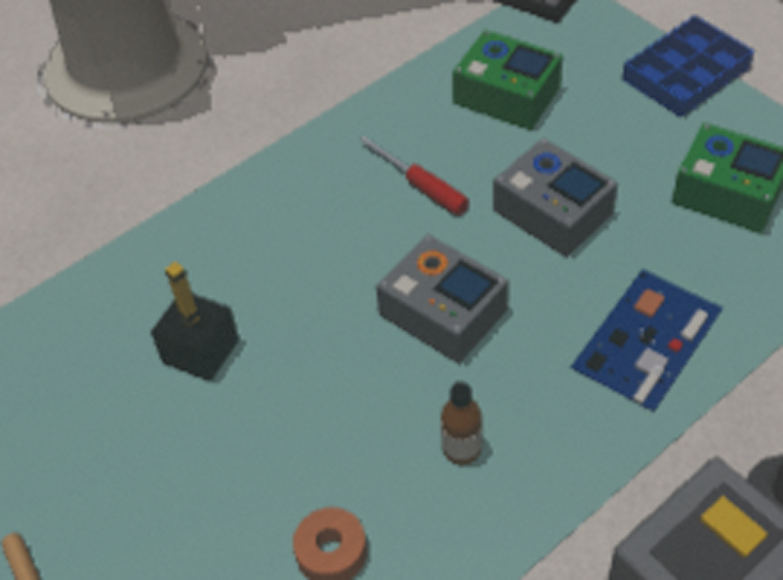

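The top view shows the orange unit (ring at about px 245,196), the stand with the stylus (322,229) and grey, green and blue units to the left. The scene view shows the ring at about (249,191) and the handle top at (161,193). Next I'll refine these by colour and depth.

```bash
cat > m.py <<'E'
from h import *
np.set_printoptions(precision=4,suppress=True)
fs={n:vision.grab_frame(n) for n in("top","scene")}
ring={};
for n,f in fs.items():
    hsv=cv2.cvtColor(f["pixels"],cv2.COLOR_RGB2HSV); u0,v0={"top":(245,196),"scene":(249,191)}[n]
    m=(cv2.inRange(hsv,(8,130,90),(25,255,255)))
    w=np.zeros_like(m);w[v0-11:v0+12,u0-11:u0+12]=1;m=m*w
    c=max(cv2.findContours(m,cv2.RETR_EXTERNAL,cv2.CHAIN_APPROX_NONE)[0],key=cv2.contourArea)
    e=cv2.fitEllipse(cv2.convexHull(c));ring[n]=e[0];print(n,"ring",e,atz(f,e[0],.055))
print("hole tri",tri(fs["top"],ring["top"],fs["scene"],ring["scene"]))
f=fs["top"];P=cloud(f)
def top(lo,hi,x,y,rr):
    return (P[...,2]>lo)&(P[...,2]<hi)&(np.hypot(P[...,0]-x,P[...,1]-y)<rr)
for nm,(lo,hi,x,y,rr) in {"stand":(.05,.07,.445,-.184,.06),"unit":(.045,.065,.59,.04,.09),"sty":(.09,.2,.445,-.184,.05)}.items():
    for n,g in fs.items():
        P=cloud(g);m=top(lo,hi,x,y,rr)
        if m.sum()<3: print(nm,n,"few",m.sum()); continue
        q=P[m];b=cv2.minAreaRect((q[:,:2]*1000).astype(np.float32));print(nm,n,m.sum(),"zmed/max",np.median(q[:,2]),q[:,2].max(),"mean",q.mean(0),"rect",b)
for n,g in fs.items():
    u0,v0={"top":(322,229),"scene":(165,205)}[n]
    cv2.imwrite(f"pics/s_{n}.png",cv2.resize(cv2.cvtColor(g["pixels"][v0-20:v0+20,u0-20:u0+20],cv2.COLOR_RGB2BGR),None,fx=10,fy=10,interpolation=cv2.INTER_NEAREST))
cv2.imwrite("pics/s.png",np.hstack([cv2.imread("pics/s_top.png"),cv2.imread("pics/s_scene.png")]))
E
python3 m.py
```

```text
top ring ((244.686279296875, 195.313720703125), (9.832868576049805, 9.975475311279297), 135.0) [0.5619 0.0452 0.055 ]
scene ring ((248.5, 190.11477661132812), (7.52927303314209, 9.234260559082031), 90.0) [0.5606 0.0475 0.055 ]
hole tri (array([0.5619, 0.0457, 0.0575]), np.float64(0.0011791367174150487))
stand top 336 zmed/max 0.05948520654073364 0.06817521782087166 mean [ 0.449  -0.1898  0.0595] rect ((449.8108825683594, -191.11306762695312), (59.608154296875, 60.60639572143555), 23.734825134277344)
stand scene 329 zmed/max 0.06123800153406678 0.06950192240675235 mean [ 0.4585 -0.192   0.0606] rect ((452.1307678222656, -189.58010864257812), (63.05567932128906, 62.582313537597656), 22.70765495300293)
unit top 973 zmed/max 0.05480139174175869 0.06391617946753314 mean [0.5883 0.0347 0.0547] rect ((588.946044921875, 34.91912841796875), (111.66597747802734, 89.84012603759766), 10.676590919494629)
unit scene 916 zmed/max 0.056765818532586165 0.06429541916391435 mean [0.5934 0.0339 0.0563] rect ((589.7239379882812, 36.55254364013672), (113.68097686767578, 92.99609375), 11.12081241607666)
sty top 37 zmed/max 0.14273705010852433 0.14914513729448298 mean [ 0.449  -0.1887  0.1346] rect ((449.640869140625, -190.6836700439453), (14.071744918823242, 14.766036033630371), 5.659519672393799)
sty scene 97 zmed/max 0.12779092636249267 0.1507662039907307 mean [ 0.4548 -0.1905  0.1244] rect ((452.0511169433594, -189.4398193359375), (15.57104778289795, 16.70319938659668), 89.55712890625)
```

View pics/s.png

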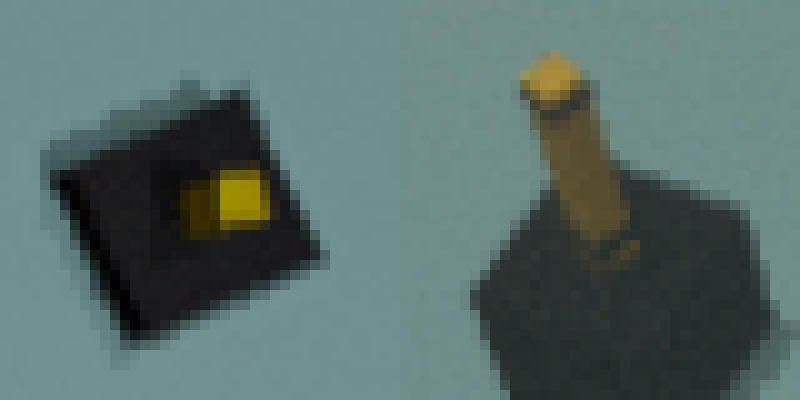

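```bash
python3 - <<'E'
from h import *
np.set_printoptions(precision=3,suppress=True)
s=r.read_state();M=R.from_rotvec(s["tcp_rot"]).as_matrix();print(s["clock"],M, "jaw yaw",np.degrees(np.arctan2(M[1,2],M[0,2])))
f=vision.grab_frame("top");print(rot(f))
# handle-top yaw: yellow mask upsampled
im=cv2.resize(f["pixels"][209:249,302:342],None,fx=8,fy=8,interpolation=cv2.INTER_CUBIC)
m=cv2.inRange(cv2.cvtColor(im,cv2.COLOR_RGB2HSV),(20,150,130),(35,255,255))
c=max(cv2.findContours(m,0,1)[0],key=cv2.contourArea);b=cv2.minAreaRect(c)
px=(np.array(b[0])+.5)/8-.5+[302,209];pp=[atz(f,(q+.5)/8-.5+np.array([302,209]),.145)[:2] for q in cv2.boxPoints(b)]
e=pp[1]-pp[0];print(b,atz(f,px,.145),np.degrees(np.arctan2(e[1],e[0]))%90)
E
```

```text
0.9 [[-0.    -0.955  0.296]
 [-0.     0.296  0.955]
 [-1.     0.    -0.   ]] jaw yaw 72.765424149346
[[-0.013 -0.989  0.145]
 [-1.     0.013  0.   ]
 [-0.002 -0.145 -0.989]]
((192.84158325195312, 157.9158477783203), (32.23920440673828, 32.338706970214844), 84.2894058227539) [ 0.45  -0.191  0.145] 4.950253557423665
```

```bash
python3 -m crank '{"slide":[[14,-37,0],[14,-37,0],[14,-37,0],[14,-37,0],[14,-37,0],[14,-37,0],[14,-37,0],[14,-37,0],[14,-37,0],[14,-37,0],[14,-37,0],[14,-37,0],[14,-37,0],[14,-37,0],[14,-37,0],[14,-37,0],[14,-37,0],[14,-37,0],[14,-37,0],[14,-37,0]],"turn":[1.1,1.1,1.1,1.1,1.1,1.1,1.1,1.1,1.1,1.1,1.1,1.1,1.1,1.1,1.1,1.1,1.1,1.1,1.1,1.1]}' 1 40
python3 -c "
from h import *
s=r.read_state();M=R.from_rotvec(s['tcp_rot']).as_matrix();print(s['tool_pos'],s['qpos'],np.degrees(np.arctan2(M[1,2],M[0,2])))"
```

```text
clock: 2.62
tool_pos: [0.4517, -0.2215, 0.2578]
tcp_rot: [-1.3, 1.141, 1.279]
force: [-0.0, 0.5, 0.2]
grip_width: 1.0
[ 0.45174505 -0.22147428  0.25775448] [-0.70297817 -0.04208484  1.80361335  0.01158852  1.36784521 -2.38897726] 96.4702335696121
```

```bash
python3 -m crank '{"slide":[[0,0,0],[-1,15,0],[-1,15,0],[0,0,0],[0,0,0]],"turn":[0,-0.7,-0.7,0,0]}'
```

```text
clock: 3.03
tool_pos: [0.4507, -0.2003, 0.2561]
tcp_rot: [-1.274, 1.162, 1.254]
force: [0.1, -0.5, 0.0]
grip_width: 1.004
```

```bash
python3 -m crank '{"slide":[[0,9.5,0],[0,0,0],[0,0,0]],"turn":[0,0,0]}';python3 -c "
from h import *
s=r.read_state();M=R.from_rotvec(s['tcp_rot']).as_matrix();print(s['tool_pos'],np.degrees(np.arctan2(M[1,2],M[0,2])))"
```

```text
clock: 3.28
tool_pos: [0.4507, -0.1903, 0.2565]
tcp_rot: [-1.276, 1.161, 1.254]
force: [0.2, 0.6, 0.2]
grip_width: 1.0
[ 0.45069605 -0.19025168  0.25648068] 94.52367100275504
```

```bash
python3 -m crank '{"slide":[[0,0,-20],[0,0,-20],[0,0,-20],[0,0,-20],[0,0,-20],[0,0,-10],[0,0,0],[0,0,0]],"turn":[0,0,0,0,0,0,0,0]}'
```

```text
clock: 3.95
tool_pos: [0.4521, -0.1915, 0.1459]
tcp_rot: [-1.286, 1.16, 1.248]
force: [0.4, -0.2, 0.3]
grip_width: 0.999
```

```bash
python3 -m crank '{"slide":[[-1,0.5,-17],[-1,0.5,-17],[0,0,0],[0,0,0]],"turn":[0,0,0,0]}'; python3 - <<'E'
from h import *
s=r.read_state();M=R.from_rotvec(s['tcp_rot']).as_matrix();print(s['tool_pos'],np.degrees(np.arctan2(M[1,2],M[0,2])))
f=vision.grab_frame("scene");cv2.imwrite("pics/g.png",cv2.resize(cv2.cvtColor(f["pixels"][140:260,100:260],cv2.COLOR_RGB2BGR),None,fx=5,fy=5,interpolation=cv2.INTER_CUBIC))
E
```

```text
clock: 4.28
tool_pos: [0.4536, -0.1931, 0.1169]
tcp_rot: [-1.294, 1.159, 1.24]
force: [0.3, -0.1, 0.1]
grip_width: 0.999
[ 0.45356661 -0.1931428   0.1169427 ] 94.6707661045076
```

View pics/g.png

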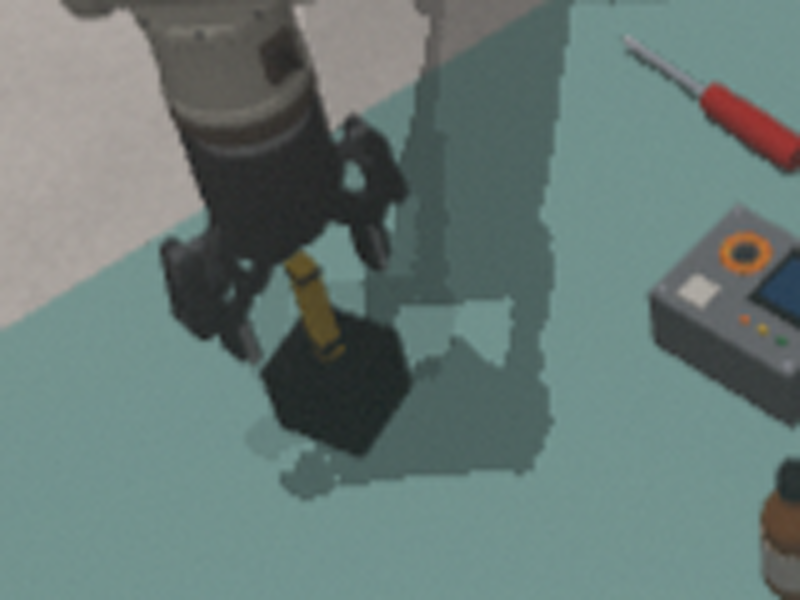

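The jaws straddle the handle (around px 315,300 in the crop), with clearance above the stand. I'll centre and close.

```bash
python3 -m crank '{"slide":[[-3,2.5,-2],[0,0,0],[0,0,0]],"turn":[0,0,0]}'; python3 - <<'E'
from h import *
s=r.read_state();M=R.from_rotvec(s['tcp_rot']).as_matrix();print(s['tool_pos'],M[:,0])
E
```

```text
clock: 4.58
tool_pos: [0.4522, -0.1918, 0.1185]
tcp_rot: [-1.299, 1.158, 1.235]
force: [-0.3, -0.7, 1.3]
grip_width: 0.999
[ 0.45218566 -0.19179439  0.11854454] [ 0.03484279 -0.01749861 -0.9992396 ]
```

```bash
python3 -m crank '{"slide":[[0,0,0],[0,0,0]],"turn":[0,0]}'; python3 - <<'E'
from h import *
s=r.read_state();M=R.from_rotvec(s['tcp_rot']).as_matrix();print(s['qpos'],s['qd'],s['tool_pos'],M[:,0],s['force'],s['ft_torque'])
E
```

```text
clock: 4.75
tool_pos: [0.4528, -0.1922, 0.1198]
tcp_rot: [-1.301, 1.158, 1.233]
force: [-0.1, -0.0, 0.6]
grip_width: 0.999
[-0.65191533  0.07076     1.98173706  0.00833249  1.04856377 -2.30880557] [ 0.00132703 -0.00813233 -0.00335287 -0.00016431  0.00404117 -0.00066346] [ 0.45277061 -0.19218902  0.11981951] [ 0.03660345 -0.01885205 -0.99915203] [-0.07098421 -0.04000404  0.57009709] [ 0.03719099 -0.06081715 -0.02423295]
```

```bash
python3 -m crank '{"slide":[[-3,2,-5],[0,0,-2],[0,0,-1],[0,0,-1],[0,0,-1],[0,0,-1],[0,0,-1],[0,0,0]],"turn":[0,0,0,0,0,0,0,0]}' -1 40; python3 - <<'E'
from h import *
s=r.read_state();M=R.from_rotvec(s['tcp_rot']).as_matrix();print(s['qpos'],s['tool_pos'],M[:,0],s['force'],s['ft_torque'])
E
```

```text
clock: 5.42
tool_pos: [0.4498, -0.1903, 0.1084]
tcp_rot: [-1.301, 1.158, 1.233]
force: [-0.4, 0.3, -1.6]
grip_width: 0.158
[-0.65237371  0.08073825  1.99742517  0.00812206  1.02296007 -2.30963299] [ 0.44978592 -0.19028547  0.10838244] [ 0.03636977 -0.01905984 -0.99915663] [-0.39794874  0.28794549 -1.56687807] [0.17432329 0.09375286 0.00893145]
```

```bash
python3 -m crank '{"slide":[[0,0,2],[0,0,8],[0,0,15],[0,0,20],[0,0,20],[0,0,20],[0,0,5],[0,0,0],[0,0,0]],"turn":[0,0,0,0,0,0,0,0,0]}' - 60; python3 - <<'E'
from h import *
s=r.read_state();M=R.from_rotvec(s['tcp_rot']).as_matrix();print(s['tool_pos'],M[:,0],s['force'],s['ft_torque'])
fs=[vision.grab_frame(n) for n in("top","scene")]
ims=[cv2.resize(cv2.cvtColor(f["pixels"][a:a+100,b:b+100],cv2.COLOR_RGB2BGR),None,fx=4,fy=4,interpolation=cv2.INTER_CUBIC) for f,a,b in((fs[0],180,270),(fs[1],150,110))]
cv2.imwrite("pics/l.png",np.hstack(ims))
E
```

```text
clock: 6.17
tool_pos: [0.4501, -0.19, 0.2032]
tcp_rot: [-1.303, 1.156, 1.23]
force: [0.5, -0.3, -0.8]
grip_width: 0.16
[ 0.45006702 -0.18999553  0.20320835] [ 0.03982814 -0.01991621 -0.99900804] [ 0.48377675 -0.32197946 -0.80581339] [-0.00649666  0.04818781  0.02591829]
```

View pics/l.png

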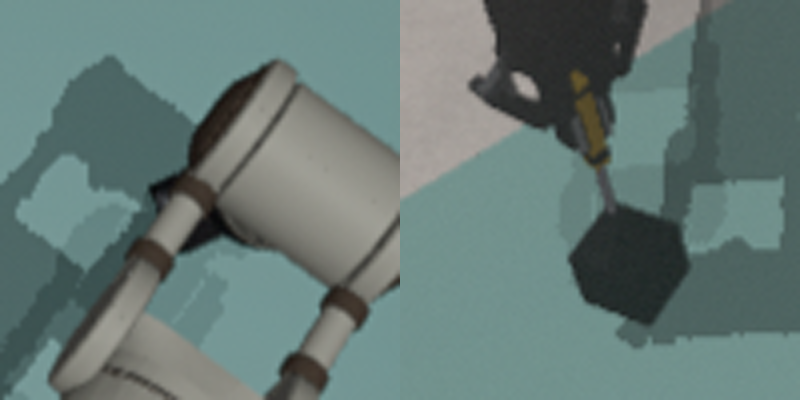

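```bash
python3 -m crank '{"slide":[[5,11,0],[10,21,0],[10,21,0],[10,21,0],[10,21,0],[10,21,0],[10,21,0],[10,21,0],[10,21,0],[10,21,0],[7,15,0],[0,0,0],[0,0,0]],"turn":[0,0,0,0,0,0,0,0,0,0,0,0,0]}'; cat > st.py <<'E'
from h import *
np.set_printoptions(precision=4,suppress=True)
s=r.read_state();M=R.from_rotvec(s['tcp_rot']).as_matrix();print(s['clock'],s['tool_pos'],M[:,0],np.degrees(np.arctan2(M[1,2],M[0,2])),s['force'],s['grip_width'])
E
python3 st.py
```

```text
clock: 7.35
tool_pos: [0.5442, 0.0385, 0.1813]
tcp_rot: [-1.275, 1.174, 1.259]
force: [-0.2, -0.3, -0.7]
grip_width: 0.154
7.35 [0.5442 0.0385 0.1813] [ 0.0049 -0.0083 -1.    ] 94.4771051040965 [-0.2261 -0.3107 -0.7205] 0.15379267968531882
```

```bash
python3 -m crank '{"slide":[[10,3,0],[10,3.5,0],[0,0,0],[0,0,0]],"turn":[0,0,0,0]}'; python3 st.py; python3 - <<'E'
from h import *
f=vision.grab_frame("scene");cv2.imwrite("pics/h.png",cv2.resize(cv2.cvtColor(f["pixels"][130:230,200:300],cv2.COLOR_RGB2BGR),None,fx=6,fy=6,interpolation=cv2.INTER_CUBIC))
E
```

```text
clock: 7.68
tool_pos: [0.5613, 0.0426, 0.177]
tcp_rot: [-1.27, 1.181, 1.264]
force: [-0.4, 0.1, -0.6]
grip_width: 0.153
7.6833 [0.5613 0.0426 0.177 ] [-0.0036 -0.0087 -1.    ] 94.38641611291841 [-0.4096  0.0944 -0.5724] 0.15332028389363891
```

View pics/h.png

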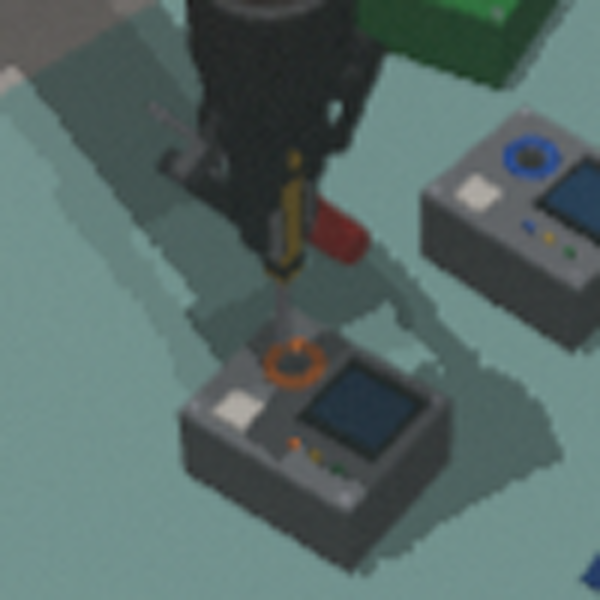

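```bash
python3 - <<'E'
from h import *
np.set_printoptions(precision=1,suppress=True)
f=vision.grab_frame("scene")
def proj(p):
    c=rot(f).T@(np.array(p)-f["xyz"]);return np.array([f["fx"]*c[0]/c[2]+f["cx"],f["fy"]*c[1]/c[2]+f["cy"]])
g=np.array([.5613,.0426,.177]);d=np.array([-.04,.01,-1])
b=g+d*.0484;t=g+d*.1034
o=np.array([236,168])
for n,p in(("top",g-d*.0366),("bottom",b),("tip",t),("hole",[.5618,.0457,.055]),("tip vertical",g-[0,0,.1034])): print(n,np.array(p)*1000,proj(p),(proj(p)-o)*15)
cv2.imwrite("pics/t.png",cv2.resize(cv2.cvtColor(f["pixels"][168:200,236:272],cv2.COLOR_RGB2BGR),None,fx=15,fy=15,interpolation=cv2.INTER_NEAREST))
print(nets.pinpoint("stylus_tip",f))
E
```

```text
top [562.8  42.2 213.6] [245.9 155.9] [ 148.8 -180.9]
bottom [559.4  43.1 128.6] [246.4 175.1] [155.7 106.1]
tip [557.2  43.6  73.6] [246.7 186.3] [159.8 275.2]
hole [561.8  45.7  55. ] [248.3 190.6] [184.9 339.6]
tip vertical [561.3  42.6  73.6] [247.3 187.3] [169.3 289.1]
[{'pixel': [245.2, 184.6], 'p': 0.66}, {'pixel': [320.4, 212.9], 'p': 0.41}]
```

View pics/t.png

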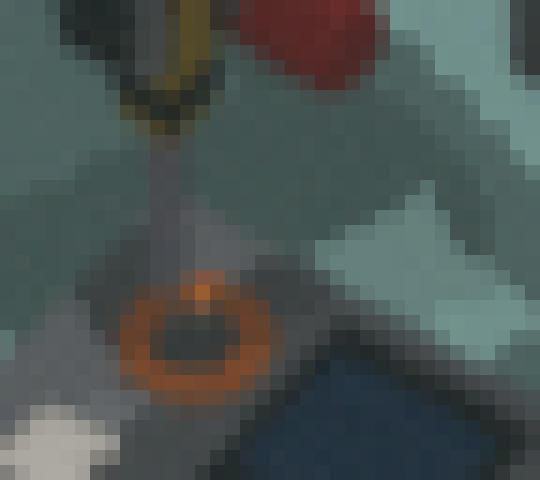

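```bash
python3 -m crank '{"slide":[[5,2.5,0],[0,0,0],[0,0,-3],[0,0,0]],"turn":[0,0,0,0]}'; cat >> st.py <<'E'
d=np.array([.0364,-.019,-.9992]);Rg=M[:,0]
dd=np.array([Rg[0]-.0364,Rg[1]+.019,-1.]);t=s['tool_pos']+dd*.1034+[.0002,-.0004,0]
print("tip",t*1000,"err to hole xy",(np.array([.5618,.0457])-t[:2])*1000,"depth below lid",55-t[2]*1000,"stylus tilt",dd)
E
python3 st.py
```

```text
clock: 8.17
tool_pos: [0.5661, 0.0447, 0.1746]
tcp_rot: [-1.27, 1.181, 1.262]
force: [-0.1, 0.9, -1.0]
grip_width: 0.154
8.1667 [0.5661 0.0447 0.1746] [-0.0024 -0.0088 -1.    ] 94.31077182259527 [-0.0663  0.9012 -0.9789] 0.15367240624419767
tip [562.2931  45.3147  71.2233] err to hole xy [-0.4931  0.3853] depth below lid -16.223291700482733 stylus tilt [-0.0388  0.0102 -1.    ]
```

```bash
python3 -m crank '{"slide":[[0,0,-5],[0,0,-5],[0,0,-5],[0,0,0]],"turn":[0,0,0,0]}'; python3 st.py
```

```text
clock: 8.5
tool_pos: [0.5658, 0.0447, 0.1579]
tcp_rot: [-1.27, 1.181, 1.263]
force: [-1.0, 0.3, -1.3]
grip_width: 0.156
8.5 [0.5658 0.0447 0.1579] [-0.0026 -0.0088 -1.    ] 94.32717954177632 [-0.9996  0.2502 -1.3215] 0.1556658463423107
tip [561.965   45.3789  54.5467] err to hole xy [-0.165   0.3211] depth below lid 0.45329564943190803 stylus tilt [-0.039   0.0102 -1.    ]
```

```bash
python3 -m crank '{"slide":[[0,0,-4],[0,0,-4],[0,0,-4],[0,0,-4],[0,0,0]],"turn":[0,0,0,0,0]}'; python3 st.py
```

```text
clock: 8.92
tool_pos: [0.5653, 0.0448, 0.1394]
tcp_rot: [-1.269, 1.182, 1.264]
force: [-0.1, 0.6, -0.0]
grip_width: 0.153
8.9167 [0.5653 0.0448 0.1394] [-0.004  -0.0087 -1.    ] 94.33282623558159 [-0.1201  0.5573 -0.0157] 0.15312890787511857
tip [561.298   45.519   36.0236] err to hole xy [0.502 0.181] depth below lid 18.97641603200733 stylus tilt [-0.0404  0.0103 -1.    ]
```

```bash
python3 - <<'E'
from h import *
f=vision.grab_frame("scene")
cv2.imwrite("pics/u.png",cv2.resize(cv2.cvtColor(f["pixels"][168:200,236:272],cv2.COLOR_RGB2BGR),None,fx=14,fy=14,interpolation=cv2.INTER_NEAREST))
E
```

```text
(no output)
```

View pics/u.png

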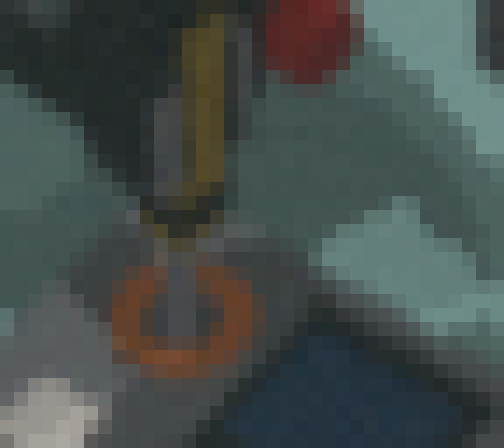

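The tip enters the ring with no contact force. Now I'll press gently, watching the force.

```bash
python3 -m crank '{"slide":[[0,0,-2.5],[0,0,-2.5],[0,0,-2],[0,0,-2]],"turn":[0,0,0,0]}'; python3 st.py
```

```text
clock: 9.3
tool_pos: [0.5663, 0.0447, 0.1314]
tcp_rot: [-1.27, 1.18, 1.262]
force: [-1.5, -0.1, 1.5]
grip_width: 0.156
9.3 [0.5663 0.0447 0.1314] [-0.0015 -0.009  -1.    ] 94.33228060367522 [-1.5478 -0.1421  1.522 ] 0.15561581787259457
tip [562.5959  45.3735  28.01  ] err to hole xy [-0.7959  0.3265] depth below lid 26.99004443910912 stylus tilt [-0.0379  0.01   -1.    ]
```

```bash
python3 -m crank '{"slide":[[0,0,-2],[0,0,-2],[0,0,-2]],"turn":[0,0,0]}'; python3 st.py
```

```text
clock: 9.55
tool_pos: [0.5669, 0.0447, 0.1268]
tcp_rot: [-1.271, 1.18, 1.261]
force: [-5.4, 1.5, 16.3]
grip_width: 0.15
9.55 [0.5669 0.0447 0.1268] [-0.0007 -0.0092 -1.    ] 94.34160116356585 [-5.3735  1.5497 16.2599] 0.15042649355008153
tip [563.2256  45.3293  23.4281] err to hole xy [-1.4256  0.3707] depth below lid 31.57186065708111 stylus tilt [-0.0371  0.0098 -1.    ]
```

```bash
python3 -m crank '{"slide":[[-0.5,0,-0.7],[0,0,-0.7],[0,0,-0.7]],"turn":[0,0,0]}'; python3 st.py
```

```text
clock: 9.8
tool_pos: [0.5666, 0.0447, 0.1271]
tcp_rot: [-1.271, 1.18, 1.262]
force: [-3.5, -0.2, 5.4]
grip_width: 0.151
9.8 [0.5666 0.0447 0.1271] [-0.001  -0.0095 -1.    ] 94.35814598301828 [-3.4671 -0.1678  5.4471] 0.15084627738538586
tip [562.9259  45.3046  23.7196] err to hole xy [-1.1259  0.3954] depth below lid 31.280429584701057 stylus tilt [-0.0374  0.0095 -1.    ]
```

```bash
python3 -m crank '{"slide":[[0,0,-1.2],[0,0,-1.2],[0,0,-1.2],[0,0,-1.2]],"turn":[0,0,0,0]}'; python3 st.py
```

```text
clock: 10.13
tool_pos: [0.5669, 0.0448, 0.127]
tcp_rot: [-1.272, 1.181, 1.263]
force: [-3.9, 0.8, 9.7]
grip_width: 0.157
10.1333 [0.5669 0.0448 0.127 ] [-0.0019 -0.01   -0.9999] 94.39672638037584 [-3.9446  0.7925  9.7153] 0.15745083986416733
tip [563.1464  45.3186  23.5996] err to hole xy [-1.3464  0.3814] depth below lid 31.400418831693997 stylus tilt [-0.0383  0.009  -1.    ]
```

Steady at about 10 N, fully down. I'll hold for over a second this way.

```bash
python3 -m crank '{"slide":[[-0.2,0,-1.2],[-0.2,0,-1.2],[-0.2,0,-1.2],[-0.2,0,-1.2],[-0.2,0,-1.2],[-0.2,0,-1.2],[-0.2,0,-1.2],[-0.2,0,-1.2],[-0.2,0,-1.2],[-0.2,0,-1.2],[-0.2,0,-1.2],[-0.2,0,-1.2],[-0.2,0,-1.2],[-0.2,0,-1.2]],"turn":[0,0,0,0,0,0,0,0,0,0,0,0,0,0]}'; python3 st.py; python3 - <<'E'
from h import *
for i in range(6): f=vision.grab_frame("scene")
cv2.imwrite("pics/v.png",cv2.resize(cv2.cvtColor(f["pixels"],cv2.COLOR_RGB2BGR),None,fx=1.5,fy=1.5))
E
python3 st.py
```

```text
clock: 11.3
tool_pos: [0.5666, 0.045, 0.127]
tcp_rot: [-1.276, 1.18, 1.262]
force: [-4.9, 0.2, 9.6]
grip_width: 0.157
11.3 [0.5666 0.045  0.127 ] [-0.0002 -0.012  -0.9999] 94.52534435747005 [-4.8899  0.1517  9.6308] 0.15698447090497755
tip [563.0574  45.3228  23.636 ] err to hole xy [-1.2574  0.3772] depth below lid 31.363962438439493 stylus tilt [-0.0366  0.007  -1.    ]
11.6 [0.5667 0.045  0.127 ] [-0.0001 -0.012  -0.9999] 94.52299661623266 [-4.8045  0.3522  8.518 ] 0.15068125913752828
tip [563.0724  45.3079  23.6446] err to hole xy [-1.2724  0.3921] depth below lid 31.355366375905934 stylus tilt [-0.0365  0.007  -1.    ]
```

View pics/v.png

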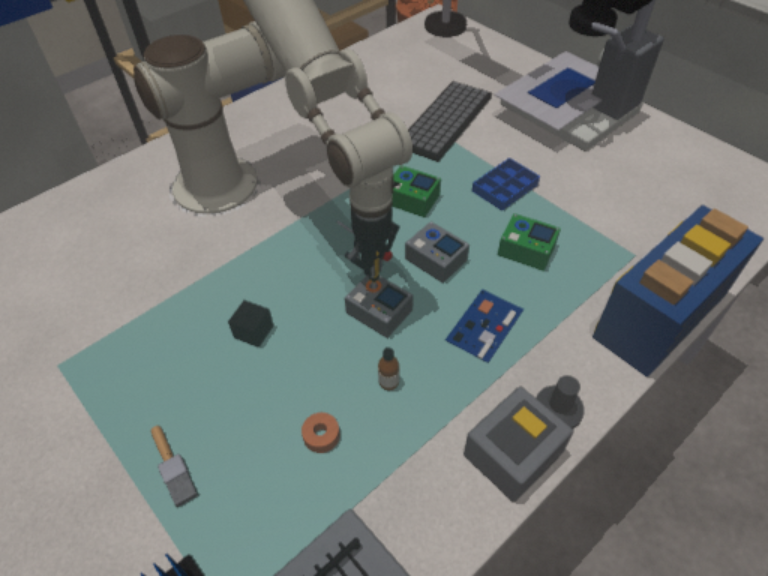

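```bash
python3 -c "
from h import *
print(r.hand_in())"; python3 st.py
```

```text
the job is handed in; nothing more can be done
None
the job is handed in; nothing more can be done
```

The stylus is out of its stand and its tip is holding the orange button down through the orange-ringed hole. I handed the job in like that, at about 11.6 s. No verdict came back, and I couldn't read the button's travel directly, so "fully down" rests on the estimated depth and force.

My last checks before handing in showed:

- **Press:** the tip is about 31.4 mm below the lid, where 31 mm is fully down. It pushes with a steady 8.5–10 N upward reaction at the wrist. The highest reading during pressing was about 16 N, well under the 40 N limit.
- **Position:** the tip is about 1.3 mm off the hole axis and tilted about 0.04 rad. Both come from the gripper pose and the grasp, and camera views above and inside the hole agreed with them.
- **Hold:** I pressed for more than a second before handing in, and the force stayed steady over the last 0.3 s. The gripper is still closed on the handle.
- **Rest of the bench:** the arm stayed away from the blue-ringed unit. In the last picture nothing appeared to have moved, though I did not measure the loose items and the gripper partly hid the screwdriver.

**Disagreements:**
- There is a sideways force of about 5 N, so the tip may be lightly touching the rim of the hole.
- The arm drifted and tilted by up to 2° during the grasp. I allowed for this when working out where the tip was.

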